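# Push a bearing tray through a spring gate

## Task

Press the orange hand bar down with one fingertip so that the yellow spring gate swings up, and keep it held open while another finger pushes the blue tray with its two bearings along the chute by the upright plate on its tail, until its front is fully home against the end stop. Push only: do not lift the tray, do not let the gate touch tray or bearings, and leave the other things on the bench alone. Then let go of the bar so that the gate shuts behind the tray, and move clear.

Things in the scene. Friction and masses are not known exactly. Their poses are not given: they have to be found in the camera images.
- chute: fixed aluminium chute. Origin on the bench top, on the centre line, in the gate's plane. The tray travels along its -y (robot's left to right). Floor 3 mm thick; inside width 76 mm (x -38 to +38); side walls 4 mm thick, top 21 mm above the bench, y +280 to -175 mm. On the -x (robot's) side, outside the wall: hinge shaft and its blocks at x = -50 mm, up to 34 mm high, then the hand bar.
- gate (a joint): hinge of the gate, rad: 0 shut, 1.15 fully open (hard stop). Axis parallel to chute y, at chute x = -50 mm, 28 mm above the bench. Gate and hand bar are one rigid part: bar down = gate up. A spring shuts it: about 6 N down on the bar to start, 10 N at 1 rad. The tray pushed against it cannot open it; the tray's box passes clear under it above 0.65 rad.
- gate_bar_mid (a point): mid-length on the axis of the orange round hand bar (18 mm diameter, parallel to chute y, from chute y = +304 to +10 mm). Shut, its axis is at chute x = -75 mm, 42 mm above the bench; it moves almost straight down: 22 mm above the bench at 0.7 rad, 15 mm at 1.0, 11 mm at 1.15, x between -79 and -73 mm. Press its top anywhere and slide along it; its 8 mm thick links to the shaft are at y = 16 and 299 mm.
- gate_edge (a point): middle of the lower edge of the yellow gate plate (32 mm across the chute, 6 mm thick along it, 18 mm high). Shut, it stands in the chute at x -32 to 0 mm, 14 to 32 mm above the bench; at 1 rad its highest point is about 72 mm above the bench.
- tray: loose blue tray with 2 bearings seated in it (below its rim), 0.4 to 0.85 kg. Origin: centre of the underside of its box (72 mm in x, 140 mm in y, 22 mm high), on the chute floor, axes parallel to the chute's, front -y. At the rear a flat tongue 4 mm thick (fits under the shut gate) ends in the upright push plate at y = +116 mm. Fully home, origin at chute y = -84 mm: the box 14 mm past the gate, tongue and push plate still before it.
- end_stop (a point): middle of the rubber bumpers' face on the dark end stop, at chute y = -154 mm, 13 mm above the bench; the tray's front wall ends against it
- tray_push (a point): centre of the rear face (facing +y) of the push plate, 30 mm above the tray's underside; the plate is 50 mm wide in x (from -28 to +22 mm of the tray's x), 4 mm thick, its top 42 mm above the tray's underside. Push it towards -y.
- spray_can: bystander, leave alone: yellow spray can with red cap, 57 mm wide, 189 mm tall; origin at centre of underside
- gear_wheel: bystander, leave alone: bronze gear wheel on an upright grey steel shaft, 79 mm wide, 97 mm tall; origin at centre of underside
- housing: bystander, leave alone: dark grey cast gear housing with a round bore, 60x91x84 mm; origin at centre of underside
- caliper_tool: bystander, leave alone: steel caliper lying flat, 73x230x7 mm; origin at centre of underside

How it is judged:
By the outcome, as a careful person would: the job done as asked, in the order asked, and still so for the second after the job is handed in, with the robot touching nothing.
It also fails if it takes over 38 s, if anything falls off the work surface, if the arm or the gripper's body presses on something with over 40 N, if the wrist force passes 120 N, or if a joint passes its speed limit or range.

## Robot

A 6-joint arm with a two-finger parallel gripper is mounted at the origin on a cart in front of the work surface, level with it; the furniture and walls round the work are solid. World frame = base frame: x ahead of the robot, y to its left, z up, the work surface at z = 0. Lengths are in m, angles in degrees, forces in N, time in s.
With the tool pointing down it reaches from about 0.4 to 0.825 m from the base axis. Payload 7 kg.
Tool frame: the origin (TCP) lies on the centre line of the jaws, within the pads' length; the fingertips stand 14 mm ahead of it and the grasp point (between the pads) lies 5 mm behind it; z points along the fingers, x is the direction in which the jaws open and shut, and the axes are right-handed (so a half turn about z gives the same grasp; the last joint's range is limited). The gripper opens to 88 mm and grips with 3 to 60 N. Pads are 19 mm wide; open, the fingers measure 130 mm over their backs; the gripper's body (78 mm by 193 mm) begins 47 mm behind the grasp point.
Start: joints at [88.356, 20.546, 0.682, 0, -70.136, -16.507], TCP at [0.21, 0.641, 0.241] pointing down, gripper open.
Joint ranges: [-176.03, 176.03], [-82.01, 121.73], [-58.28, 71.71], [-173.87, 95.51], [-174.79, -0.11], [-173.66, 173.66]. Speed limits (degrees/s): [136.94, 136.94, 172.46, 180, 180, 180].

## Interface

Orientations are given as [roll, pitch, yaw] about the fixed x, y, z axes, in that order (R = Rz(yaw) Ry(pitch) Rx(roll)).
In Python, from plant import * gives the robot as it stands.
- The arm moves only by the shell command python3 -m handwheel 'ROWS' [OPENING]. ROWS is JSON, a list of rows, each a list of 2 entries, a list of its own where there are three numbers: the shift along the tool's x, y, z each as a share of 0.2 m, from -1 to 1, then the turn, a rotation vector about the tool's x, y, z each as a share of 360 degrees, from -1 to 1. In form: [[[tx, ty, tz], [ax, ay, az]], ...]. A call has 1 to 5 rows; each row is the pose to reach, as a shift and turn from the pose commanded when the call began, along the tool's axes at that moment, turning the shorter way round; what a row does not reach only later rows make up. A row lasts 1/12 s, in which the tool goes at most 41.7 mm and 7.16 degrees, less where a joint would pass 70% of its speed; a pose out of reach is approached as far as the arm can. A call with a number of a shift or a turn outside -1 to 1 is refused whole. A call with a gripper value outside its range is refused whole. OPENING is the closure, from -1 (fully open) to 1 (shut), set as the call begins (- or left out, the last holds). The fingers move at their own pace and stop on an object; the grip force is fixed at half the most. Time passes only in rows, so rows that repeat a pose let the fingers close. It gives the time, the measured TCP pose, the force and the opening at its end, in the units of the state.
- get_obs(): the state, without advancing time (a new reading comes with each control period).
- snapshot(name): name is "side" or "top" or "wrist"; returns a dict with "color" (480x640x3 uint8, red, green, blue), "z_map" (480x640 float32, m along the optical axis (not along the pixel's ray), 0 where there is no reading), "intrinsics" (3x3 intrinsics, pixels), "rvec" (rotation vector, rad) and "tvec" (3), from world to camera coordinates, as OpenCV has them. Camera axes: x right, y down, z forward; pixel columns grow to the right and rows downward; lengths in m; the calibration is good to about 2 mm. The wrist camera is an equidistant fisheye: a pixel r from the principal point sees the ray r / f radians off the axis. A picture is of the moment at which its call begins.
- close_job(): hands the job in, once; it reports no verdict.
The state is a dict: "clock": time; "joint_pos": joint angles; "qvel": joint speeds; "tau": joint torques, N m; "tool_pos": TCP position; "orientation": TCP orientation; "force": force on the tool from outside, world axes, zero at the start; "moment": the same for the moment, N m; "opening": finger opening in m.
Only numpy, scipy, OpenCV 4.12 (cv2) and the standard library are available. Lean on these libraries where they do the work, as an engineer would, in place of code of your own. Each camera call takes 0.05 s, during which the arm holds its last target. There are 200 camera calls.

## Working session

There is one attempt and no reset: what is moved stays moved. The work goes in short steps, Python scripts to look and compute and a shell command to move; the robot and the scene stay as the last step left them, time stands still between calls to the robot, and variables do not carry over. Pictures are saved under pics/ and viewed, about 8 in all and at most 12, crops included, and the job is handed in when it is done.

```bash
ls; mkdir -p pics
python3 - <<'E'
from plant import *
import cv2,numpy as np
for n in ("top","side"):
    s=snapshot(n); cv2.imwrite(f"pics/{n}0.png",s["color"][:,:,::-1]); np.savez(f"{n}0.npz",**s)
    R=cv2.Rodrigues(np.array(s["rvec"]))[0]; print(n,(-R.T@np.array(s["tvec"]).ravel()).round(3),R.round(2).tolist(),np.array(s["intrinsics"]).round(1).tolist())
print(get_obs())
E
```

```text
pics
top [ 0.358 -0.08   1.109] [[-0.02, -1.0, -0.03], [-0.98, 0.02, -0.19], [0.19, 0.02, -0.98]] [[566.4, 0.0, 322.7], [0.0, 566.4, 244.7], [0.0, 0.0, 1.0]]
side [ 0.157 -0.904  0.694] [[0.92, -0.4, 0.02], [-0.21, -0.52, -0.83], [0.34, 0.75, -0.56]] [[567.6, 0.0, 324.5], [0.0, 567.6, 234.3], [0.0, 0.0, 1.0]]
{'clock': 0.1, 'joint_pos': array([ 8.83573587e+01,  2.05868320e+01,  6.38735800e-01, -1.85475574e-02,
       -7.01339767e+01, -1.65044216e+01]), 'qvel': array([ 0.07984479, -0.10020426,  0.17837017,  0.07019357, -0.03605134,
        0.04726665]), 'tau': array([-1.43885976e-03, -5.84162807e+01,  2.93747270e+01,  7.01555640e+00,
        1.01020015e-02, -5.58214424e-05]), 'tool_pos': array([0.21015073, 0.64102015, 0.23971725]), 'orientation': array([-1.79993400e+02, -8.36452550e-02, -1.08153383e+02]), 'force': array([-0.4396889 , -0.61193224,  0.80042533]), 'moment': array([-0.03366718,  0.02016843, -0.02525834]), 'opening': 0.0875593171394074}
```

View pics/top0.png

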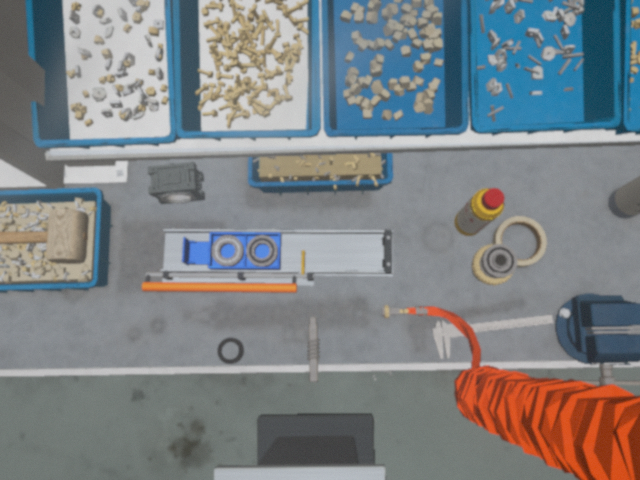

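View pics/side0.png

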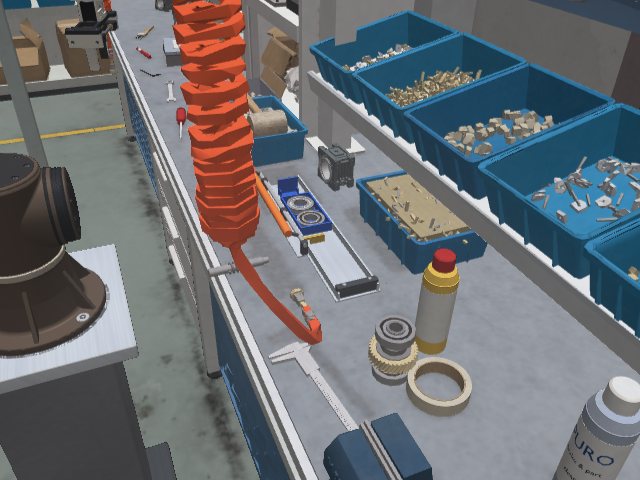

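The top view shows the orange bar at columns 142–297, row 287. The tray is at columns 184–281, row 250, the gate at (303,262) and the end stop at (388,250). The hose hangs at columns 380–640, below row 305. The side view agrees. Next I'll measure these positions.

```bash
cat > h.py <<'E'
import numpy as np,cv2
def ld(n): return dict(np.load(n))
def cast(s,uv,z):
    R=cv2.Rodrigues(s["rvec"])[0];t=s["tvec"].ravel();C=-R.T@t
    uv=np.atleast_2d(uv).astype(float)
    d=(np.c_[uv,np.ones(len(uv))]@np.linalg.inv(s["intrinsics"]).T)@R
    return C+d*((z-C[2])/d[:,2])[:,None]
def cloud(s):
    R=cv2.Rodrigues(s["rvec"])[0];t=s["tvec"].ravel()
    v,u=np.mgrid[:480,:640];Z=s["z_map"]
    p=np.stack([u*Z,v*Z,Z],-1)@np.linalg.inv(s["intrinsics"]).T
    return (p-t)@R
def hsv(s): return cv2.cvtColor(s["color"],cv2.COLOR_RGB2HSV)
E
python3 - <<'E'
from h import *
s=ld("top0.npz");P=cloud(s);H=hsv(s);h,sa,v=[H[...,i].astype(int) for i in range(3)]
def roi(m,r0,r1,c0,c1):
    k=np.zeros_like(m);k[r0:r1,c0:c1]=1;return m&k
def rep(n,m,z):
    vv,uu=np.nonzero(m);r=cv2.minAreaRect(np.c_[uu,vv].astype(np.float32));b=cv2.boxPoints(r)
    print(n,len(uu),'zmap med',np.median(P[m][:,2]).round(4),'pct',np.percentile(P[m],[2,50,98],axis=0).round(4).tolist());print(cast(s,b,z).round(4)[:,:2].tolist())
rep('bar',roi((h<22)&(sa>150)&(v>120),278,298,135,305),.042)
rep('tray',roi((h>105)&(h<125)&(sa>120)&(v>80),225,275,175,290),.025)
rep('gate',roi((h>10)&(h<35)&(sa>110),245,280,298,310),.032)
rep('stop',roi((v<75)&(sa<90),225,280,378,398),.02)
# chute wall edges: print height profile along columns
for c in (170,340,360): print(c,[(r,*P[r,c].round(4)) for r in range(226,282,3)])
print('hose near',[(c,r,P[r,c].round(3).tolist()) for c,r in ((390,311),(430,310),(460,330),(478,362),(470,390),(560,420))])
hm=roi((h<12)&(sa>170)&(v>100),300,480,370,640);q=P[hm];print('hose pct',np.percentile(q,[0,2,25,50,75,98,100],axis=0).round(3).tolist())
# shelf underside
print('shelf',[(c,r,P[r,c].round(3).tolist()) for c,r in ((300,150),(100,152),(320,183),(320,165),(175,185),(190,170),(30,235),(70,250))])
E
```

```text
bar 1109 zmap med 0.0506 pct [[0.4727, 0.0032, 0.0451], [0.4817, 0.1428, 0.0506], [0.4913, 0.2833, 0.0549]]
[[0.4801, 0.2922], [0.4951, 0.2927], [0.4857, -0.0003], [0.4707, -0.0]]
tray 1603 zmap med 0.0092 pct [[0.5202, 0.0318, 0.0032], [0.5566, 0.1342, 0.0092], [0.591, 0.2136, 0.0437]]
[[0.5948, 0.2216], [0.5908, 0.0319], [0.5195, 0.032], [0.5231, 0.2194]]
gate 43 zmap med 0.0328 pct [[0.5094, -0.0155, 0.0303], [0.5294, -0.0148, 0.0328], [0.5487, -0.013, 0.0366]]
[[0.5508, -0.0134], [0.5507, -0.0153], [0.5078, -0.0149], [0.5079, -0.013]]
stop 5 zmap med 0.0269 pct [[0.371, -0.1731, 0.0231], [0.5292, -0.1714, 0.0269], [0.5726, -0.0877, 1.0228]]
[[0.5221, -0.1715], [0.5221, -0.1715], [0.5735, -0.1734], [0.5735, -0.1734]]
170 [(226, np.float64(0.6136), np.float64(0.2559), np.float64(-0.0017)), (229, np.float64(0.6021), np.float64(0.2485), np.float64(0.0221)), (232, np.float64(0.5998), np.float64(0.2536), np.float64(0.0046)), (235, np.float64(0.5942), np.float64(0.2542), np.float64(0.0021)), (238, np.float64(0.5872), np.float64(0.2527), np.float64(0.0062)), (241, np.float64(0.5824), np.
[... 3481 characters left out ...]
-0.0024))]
hose near [(390, 311, [0.432, -0.178, 0.035]), (430, 310, [0.432, -0.253, 0.039]), (460, 330, [0.394, -0.301, 0.063]), (478, 362, [0.339, -0.304, 0.173]), (470, 390, [0.308, -0.246, 0.363]), (560, 420, [0.304, -0.25, 0.649])]
hose pct [[0.257, -0.316, 0.032], [0.265, -0.301, 0.093], [0.287, -0.261, 0.522], [0.303, -0.256, 0.629], [0.318, -0.251, 0.691], [0.389, -0.243, 0.754], [0.437, -0.08, 1.109]]
shelf [(300, 150, [0.682, -0.024, 0.233]), (100, 152, [0.687, 0.305, 0.234]), (320, 183, [0.67, -0.052, 0.088]), (320, 165, [0.705, -0.052, 0.087]), (175, 185, [0.675, 0.225, 0.078]), (190, 170, [0.705, 0.198, 0.076]), (30, 235, [0.577, 0.481, 0.108]), (70, 250, [0.544, 0.396, 0.125])]
```

```bash
cat >> h.py <<'E'
from scipy.spatial.transform import Rotation as Ro
O=np.array([.553,-.014]);YAW=-1.84
def world(cx,cy):
    a=np.radians(YAW);return O+np.array([[np.cos(a),-np.sin(a)],[np.sin(a),np.cos(a)]])@[cx,cy]
def chute(p):
    a=np.radians(YAW);return np.array([[np.cos(a),np.sin(a)],[-np.sin(a),np.cos(a)]])@(np.array(p)[:2]-O)
def rel(cx,cy,tipz,frac=1):
    from plant import get_obs
    o=get_obs();T=Ro.from_euler('xyz',o["orientation"],degrees=True)
    G=Ro.from_euler('xyz',[180,0,180+YAW],degrees=True)
    d=T.inv().apply(np.r_[world(cx,cy),tipz+.014]-o["tool_pos"])/.2
    r=(T.inv()*G).as_rotvec(degrees=True)/360
    print('chute',chute(o["tool_pos"]).round(4),'tipz',(o["tool_pos"][2]-.014).round(4),'F',o["force"].round(1),'open',round(o["opening"],4),'t',o["clock"])
    print((d*frac).round(4).tolist(),(r*frac).round(4).tolist())
E
python3 -c "
from h import *
rel(-.0395,.252,.2)"
```

```text
chute [-0.3637  0.6437] tipz 0.2257 F [-0.4 -0.6  0.8] open 0.0876 t 0.1
[1.424, -2.1058, 0.1309] [-0.0002, -0.0002, 0.2047]
```

```bash
python3 -m handwheel '[[[0.1,-0.15,0],[0,0,0.017]],[[0.22,-0.33,0],[0,0,0.035]],[[0.34,-0.5,0],[0,0,0.053]],[[0.45,-0.67,0],[0,0,0.071]],[[0.56,-0.83,0],[0,0,0.089]]]' -0.27; python3 -c "
from h import *
rel(-.0395,.252,.2)"
```

```text
clock: 0.52
tool_pos: [0.3339, 0.4813, 0.2402]
orientation: [-180.0, -0.0, -140.5]
force: [0.9, 0.8, 1.1]
opening: 0.0603
chute [-0.2349  0.488 ] tipz 0.2262 F [0.9 0.8 1.1] open 0.0603 t 0.5167
[0.046, -1.5311, 0.1317] [-0.0001, -0.0001, 0.1149]
```

```bash
python3 -m handwheel '[[[0.01,-0.18,0],[0,0,0.018]],[[0.01,-0.36,0.02],[0,0,0.036]],[[0.02,-0.54,0.04],[0,0,0.055]],[[0.02,-0.72,0.06],[0,0,0.073]],[[0.03,-0.9,0.08],[0,0,0.09]]]'; python3 -c "
from h import *
rel(-.0395,.252,.12)"
```

```text
clock: 0.93
tool_pos: [0.4445, 0.3396, 0.2243]
orientation: [-180.0, -0.0, -172.9]
force: [1.2, 0.6, -0.7]
opening: 0.0557
chute [-0.1198  0.3499] tipz 0.2103 F [ 1.2  0.6 -0.7] open 0.0557 t 0.9333
[-0.3207, -0.5458, 0.4514] [-0.0, -0.0, 0.0248]
```

```bash
python3 -m handwheel '[[[-0.08,-0.13,0.08],[0,0,0.01]],[[-0.16,-0.27,0.16],[0,0,0.02]],[[-0.24,-0.41,0.28],[0,0,0.0248]],[[-0.32,-0.545,0.38],[0,0,0.0248]],[[-0.32,-0.545,0.45],[0,0,0.0248]]]'; python3 -m handwheel '[[[0,0,0],[0,0,0]],[[0,0,0],[0,0,0]]]'
python3 - <<'E'
from h import *
from plant import *
rel(-.0395,.252,.053)
a=[]
for n in ("top","side","wrist"):
    s=snapshot(n);np.savez(n+"1.npz",**s);a.append(s["color"][:,:,::-1])
cv2.imwrite("pics/c1.png",np.hstack([cv2.resize(a[0][200:320,120:280],(400,300),interpolation=2),cv2.resize(a[1][150:300,210:410],(400,300),interpolation=2)]));cv2.imwrite("pics/w1.png",a[2])
E
```

```text
clock: 1.35
tool_pos: [0.5224, 0.237, 0.1322]
orientation: [-179.9, -0.1, 178.3]
force: [-0.3, 0.0, 0.1]
opening: 0.0559
clock: 1.52
tool_pos: [0.521, 0.2407, 0.1339]
orientation: [-179.9, -0.1, 178.4]
force: [0.1, 0.6, 0.2]
opening: 0.0555
chute [-0.0401  0.2535] tipz 0.1199 F [0.1 0.6 0.2] open 0.0555 t 1.5167
[-0.0036, -0.0071, 0.3346] [-0.0003, -0.0002, 0.0008]
```

View pics/c1.png

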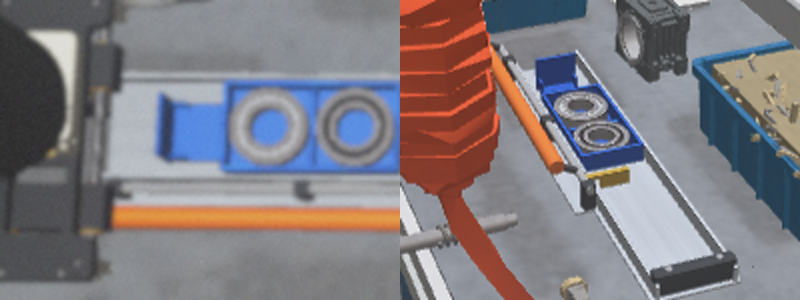

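View pics/w1.png

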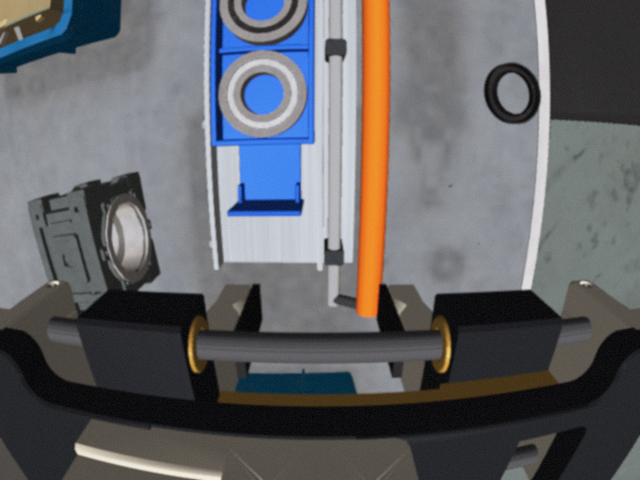

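The crop shows the gripper just behind the push plate, with the bar under the near finger. In the wrist view the plate edge is at (265,210), the bar at about (370,200) and the fingers at (240,290) and (395,290). I'll check these numerically.

```bash
cat >> h.py <<'E'
def wcast(s,uv,z):
    R=cv2.Rodrigues(s["rvec"])[0];t=s["tvec"].ravel();C=-R.T@t;K=s["intrinsics"]
    q=(np.atleast_2d(uv)-K[:2,2])/[K[0,0],K[1,1]];r=np.linalg.norm(q,axis=1)[:,None]
    d=np.c_[q/r*np.sin(r),np.cos(r)]@R
    return C+d*((z-C[2])/d[:,2])[:,None]
def wproj(s,p):
    R=cv2.Rodrigues(s["rvec"])[0];c=np.atleast_2d(p)@R.T+s["tvec"].ravel();n=np.linalg.norm(c[:,:2],axis=1)
    th=np.arctan2(n,c[:,2]);K=s["intrinsics"];return c[:,:2]/n[:,None]*th[:,None]*K[0,0]+K[:2,2]
E
python3 - <<'E'
from h import *
s=ld("wrist1.npz");H=hsv(s);h,sa,v=[H[...,i].astype(int) for i in range(3)]
for n,uv,z in (("plate top rear L",(228,215),.045),("plate top rear R",(302,214),.045),("box rear",(265,146),.025),("wall inner left bottom",(217,268),.021),("wall in right",(320,268),.021),("wall in left far",(209,20),.021),("block",(333,250),.034),("shaft",(333,180),.028)):
    print(n,chute(wcast(s,uv,z)[0]).round(4))
m=(h<22)&(sa>180)&(v>150)
for r in (30,100,150,200,250,300):
    u=np.nonzero(m[r,340:420])[0]+340
    print('bar row',r,chute(wcast(s,(u.min(),r),.042)[0]).round(4),chute(wcast(s,(u.max()+1,r),.042)[0]).round(4))
for cx in (-.0785,-.0675-.021,-.0675,-.0115,.0095):
    print('tip',cx,wproj(s,np.r_[world(cx-.0006,.2535-.0095),.12])[0].round(0),wproj(s,np.r_[world(cx-.0006,.2535+.0095),.12])[0].round(0))
E
```

```text
plate top rear L [0.0213 0.2315]
plate top rear R [-0.0281  0.2308]
box rear [-0.0018  0.1876]
wall inner left bottom [0.0392 0.2795]
wall in right [-0.0403  0.2782]
wall in left far [0.0395 0.0939]
block [-0.0492  0.2593]
shaft [-0.0486  0.2108]
bar row 30 [-0.066   0.1102] [-0.0827  0.1091]
bar row 100 [-0.0663  0.1566] [-0.083   0.1559]
bar row 150 [-0.0663  0.1889] [-0.0832  0.1884]
bar row 200 [-0.0666  0.2217] [-0.0833  0.2214]
bar row 250 [-0.0666  0.2564] [-0.0832  0.2563]
bar row 300 [-0.0669  0.2944] [-0.0822  0.2946]
tip -0.0785 [402. 279.] [399. 314.]
tip -0.08850000000000001 [422. 279.] [418. 314.]
tip -0.0675 [380. 280.] [377. 314.]
tip -0.0115 [261. 279.] [263. 314.]
tip 0.0095 [219. 278.] [222. 312.]
```

```bash
python3 -m handwheel '[[[0,0,0.1],[0,0,0]],[[0,0,0.2],[0,0,0]],[[0,0,0.28],[0,0,0]],[[0,0,0.32],[0,0,0]],[[0,0,0.32],[0,0,0]]]'
python3 - <<'E'
from h import *
s=ld("wrist1.npz");R=cv2.Rodrigues(s["rvec"])[0];C=-R.T@s["tvec"].ravel();print('cam',chute(C),C[2]-.12,'above tip')
rel(-.0395,.2525,.024)
E
```

```text
clock: 2.08
tool_pos: [0.5205, 0.2416, 0.0698]
orientation: [-179.9, -0.1, 178.5]
force: [-0.1, -0.1, 0.1]
opening: 0.056
cam [-0.03900974  0.17348597] 0.1601631649355591 above tip
chute [-0.0407  0.2545] tipz 0.0558 F [-0.1 -0.1  0.1] open 0.056 t 2.0833
[-0.0063, -0.0097, 0.1589] [-0.0002, -0.0002, 0.0011]
```

```bash
python3 -m handwheel '[[[0,0,0.03],[0,0,0]],[[0,0,0.06],[0,0,0]],[[0,0,0.09],[0,0,0]],[[0,0,0.12],[0,0,0]],[[0,0,0.135],[0,0,0]]]';python3 -c "
from h import *
rel(-.0395,.2525,.024)"
```

```text
clock: 2.5
tool_pos: [0.5201, 0.2416, 0.0442]
orientation: [180.0, -0.1, 178.5]
force: [-8.0, 1.7, 7.3]
opening: 0.0554
chute [-0.0411  0.2544] tipz 0.0302 F [-8.   1.7  7.3] open 0.0554 t 2.5
[-0.008, -0.0096, 0.0309] [0.0, -0.0002, 0.0009]
```

```bash
python3 -m handwheel '[[[0,0,0.015],[0,0,0]],[[0,0,0.03],[0,0,0]],[[0,0,0.03],[0,0,0]],[[0,0,0.03],[0,0,0]]]';python3 - <<'E'
from h import *
from plant import *
rel(-.0395,.2525,.023)
a=[]
for n in ("side","wrist"):
    s=snapshot(n);np.savez(n+"2.npz",**s);a.append(s["color"][:,:,::-1])
cv2.imwrite("pics/c2.png",np.hstack([cv2.resize(a[0][150:300,210:360],(400,400),interpolation=2),cv2.resize(a[1][100:400,160:460],(400,400),interpolation=2)]))
E
```

```text
clock: 2.83
tool_pos: [0.5208, 0.2416, 0.0386]
orientation: [180.0, -0.0, 178.5]
force: [-6.1, 0.1, 7.3]
opening: 0.0554
chute [-0.0404  0.2544] tipz 0.0246 F [-6.1  0.1  7.3] open 0.0554 t 2.8333
[-0.0045, -0.0096, 0.008] [0.0, -0.0, 0.0009]
```

View pics/c2.png

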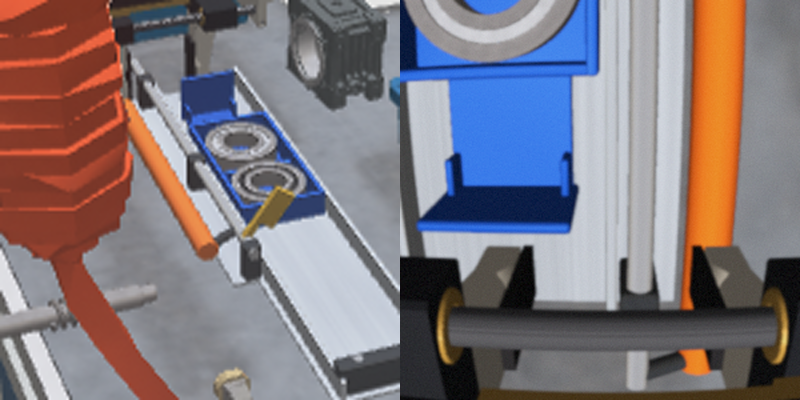

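Left: the gate is up, at (270,210), and the bar is down. Right: the bar runs beneath the near finger at (705,270), and the plate is clear ahead of the other finger. I'll measure the bar height, because the sideways force is −6 N.

Run:
```python
from h import *
for f in ("side0.npz","side2.npz"):
    s=ld(f);P=cloud(s);H=hsv(s);h,sa,v=[H[...,i].astype(int) for i in range(3)]
    C=(P.reshape(-1,3)); q=np.array([chute(p) for p in C]).reshape(480,640,2)
    b=(h<22)&(h>8)&(sa>150)&(abs(q[...,0]+.075)<.02)&(q[...,1]>.01)&(q[...,1]<.2)&(P[...,2]<.06)
    print(f,b.sum(),'bar top z 90,97pct',np.percentile(P[b][:,2],[50,90,97]).round(4),'x',np.percentile(q[b][:,0],[3,50,97]).round(4))
    g=(h>18)&(h<32)&(sa>120)&(abs(q[...,1])<.03)&(abs(q[...,0]+.02)<.05)&(P[...,2]<.1)
    print('gate',g.sum(),np.percentile(P[g][:,2],[2,50,98]).round(4),np.percentile(q[g],[2,98],axis=0).round(4).tolist())
```

```text
side0.npz 395 bar top z 90,97pct [0.0496 0.0521 0.0529] x [-0.0829 -0.0767 -0.068 ]
gate 111 [0.0176 0.0283 0.0335] [[-0.0415, -0.0055], [-0.0016, 0.004]]
side2.npz 386 bar top z 90,97pct [0.0236 0.026  0.0266] x [-0.0836 -0.0776 -0.0694]
gate 135 [0.0351 0.0533 0.0698] [[-0.047, -0.0051], [-0.0126, 0.0033]]
```

```bash
python3 -m handwheel '[[[0,-0.025,0],[0,0,0]],[[0,-0.05,0],[0,0,0]],[[0,-0.07,0],[0,0,0]],[[0,-0.09,0],[0,0,0]],[[0,-0.11,0],[0,0,0]]]';python3 -c "
from h import *
rel(-.0395,.0415,.024)"
```

```text
clock: 3.35
tool_pos: [0.5239, 0.2231, 0.0404]
orientation: [179.6, 0.4, 178.6]
force: [1.1, 7.9, 6.0]
opening: 0.0558
chute [-0.0367  0.236 ] tipz 0.0264 F [1.1 7.9 6. ] open 0.0558 t 3.35
[0.0207, -0.9726, 0.0054] [0.0011, 0.0011, 0.0011]
```

```bash
python3 -m handwheel '[[[0,-0.025,0],[0,0,0]],[[0,-0.05,0],[0,0,0]],[[0,-0.08,0],[0,0,0]],[[0,-0.11,0],[0,0,0]],[[0,-0.14,0],[0,0,0]]]';python3 - <<'E'
from h import *
from plant import *
rel(-.0395,.0415,.024)
a=[]
for n in ("side","wrist"):
    s=snapshot(n);np.savez(n+"3.npz",**s);a.append(s["color"][:,:,::-1])
cv2.imwrite("pics/c3.png",np.hstack([cv2.resize(a[0][150:300,210:360],(400,400),interpolation=2),cv2.resize(a[1][100:400,160:460],(400,400),interpolation=2)]))
E
```

```text
clock: 3.77
tool_pos: [0.5238, 0.1953, 0.0406]
orientation: [179.6, 0.5, 178.6]
force: [0.9, 7.9, 5.5]
opening: 0.0555
chute [-0.036   0.2082] tipz 0.0266 F [0.9 7.9 5.5] open 0.0555 t 3.7667
[0.0239, -0.8336, 0.0069] [0.0011, 0.0013, 0.0012]
```

View pics/c3.png

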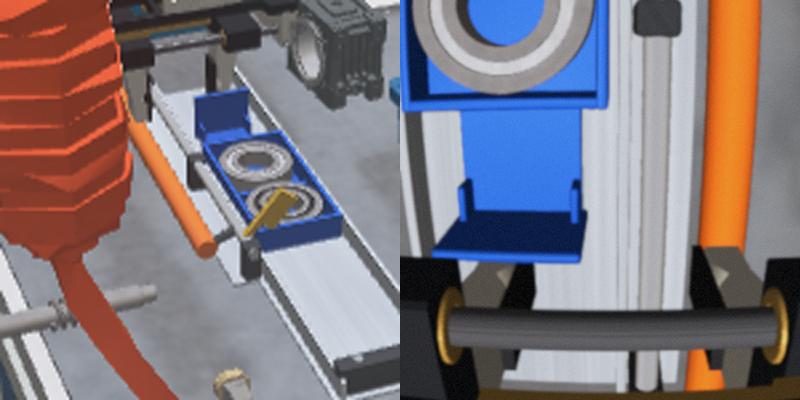

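The tray is moving: its front is past the gate plane, the gate is up over the first bearing, and the bar is under the finger. Continuing.

```bash
python3 -m handwheel '[[[0.003,-0.035,0.004],[0,0,0]],[[0.006,-0.07,0.008],[0,0,0]],[[0.009,-0.105,0.012],[0,0,0]],[[0.012,-0.14,0.012],[0,0,0]],[[0.012,-0.175,0.012],[0,0,0]]]';python3 -c "
from h import *
rel(-.0395,.0415,.024)"
```

```text
clock: 4.28
tool_pos: [0.5238, 0.1631, 0.0403]
orientation: [179.4, 0.9, 178.7]
force: [1.8, 14.9, 15.4]
opening: 0.0557
chute [-0.0349  0.1761] tipz 0.0263 F [ 1.8 14.9 15.4] open 0.0557 t 4.2833
[0.0298, -0.6729, 0.0037] [0.0018, 0.0024, 0.0015]
```

```bash
python3 -m handwheel '[[[0,-0.035,0],[0,0,0]],[[0,-0.07,0],[0,0,0]],[[0,-0.105,0],[0,0,0]],[[0,-0.14,0],[0,0,0]],[[0,-0.175,0],[0,0,0]]]';python3 -c "
from h import *
rel(-.0395,.0415,.024)"
```

```text
clock: 4.7
tool_pos: [0.5233, 0.1278, 0.0403]
orientation: [179.4, 0.9, 178.7]
force: [0.8, 17.2, 17.2]
opening: 0.0556
chute [-0.0343  0.1408] tipz 0.0263 F [ 0.8 17.2 17.2] open 0.0556 t 4.7
[0.031, -0.4961, 0.0059] [0.0017, 0.0025, 0.0015]
```

```bash
python3 -m handwheel '[[[0,-0.035,0],[0,0,0]],[[0,-0.07,0],[0,0,0]],[[0,-0.105,0],[0,0,0]],[[0,-0.14,0],[0,0,0]],[[0,-0.175,0],[0,0,0]]]';python3 -c "
from h import *
rel(-.0395,.0415,.024)"
```

```text
clock: 5.12
tool_pos: [0.5227, 0.0924, 0.0403]
orientation: [179.4, 0.9, 178.7]
force: [1.2, 16.7, 16.9]
opening: 0.0559
chute [-0.0337  0.1054] tipz 0.0263 F [ 1.2 16.7 16.9] open 0.0559 t 5.1167
[0.032, -0.3191, 0.0078] [0.0015, 0.0026, 0.0015]
```

Run:
```python
from h import *
from plant import *
a=[]
for n in ("side","wrist"):
    s=snapshot(n);np.savez(n+"4.npz",**s);a.append(s["color"][:,:,::-1])
cv2.imwrite("pics/c4.png",np.hstack([cv2.resize(a[0][150:300,210:360],(400,400),interpolation=2),cv2.resize(a[1][100:400,160:460],(400,400),interpolation=2)]))
for f in ("side2.npz","side3.npz","side4.npz"):
    s=ld(f);P=cloud(s);H=hsv(s);h,sa,v=[H[...,i].astype(int) for i in range(3)]
    q=np.array([chute(p) for p in P.reshape(-1,3)]).reshape(480,640,2)
    b=(h<22)&(h>8)&(sa>150)&(abs(q[...,0]+.075)<.02)&(q[...,1]>.01)&(q[...,1]<.07)&(P[...,2]<.06)
    print(f,b.sum(),'bar top',np.percentile(P[b][:,2],[50,90,97]).round(4),'x',np.percentile(q[b][:,0],[3,50,97]).round(4))
    g=(h>18)&(h<32)&(sa>120)&(abs(q[...,1])<.03)&(abs(q[...,0]+.02)<.05)&(P[...,2]<.1)
    print('gate',g.sum(),np.percentile(P[g][:,2],[2,50,98]).round(4))
```

```text
side2.npz 142 bar top [0.0233 0.0259 0.0266] x [-0.0833 -0.0771 -0.0692]
gate 135 [0.0351 0.0533 0.0698]
side3.npz 147 bar top [0.025  0.0277 0.0285] x [-0.0842 -0.0783 -0.0698]
gate 135 [0.0365 0.0519 0.0672]
side4.npz 145 bar top [0.0249 0.0274 0.028 ] x [-0.0841 -0.0784 -0.0696]
gate 129 [0.0347 0.0515 0.0677]
```

View pics/c4.png

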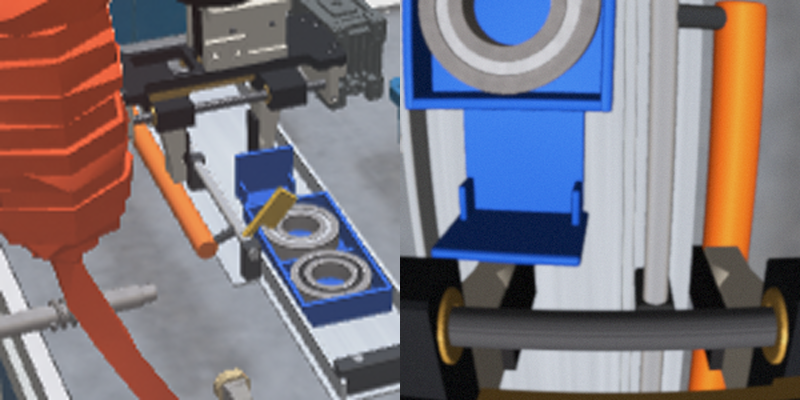

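The tray is sliding flat and the gate is clear above it, at about 0.9 rad. The fingers are well placed and the front is approaching the end stop.

```bash
python3 -m handwheel '[[[0,-0.035,0],[0,0,0]],[[0,-0.07,0],[0,0,0]],[[0,-0.105,0],[0,0,0]],[[0,-0.14,0],[0,0,0]],[[0,-0.175,0],[0,0,0]]]';python3 -c "
from h import *
rel(-.0395,.0415,.024)"
```

```text
clock: 5.63
tool_pos: [0.5215, 0.0564, 0.0398]
orientation: [179.5, 0.9, 178.7]
force: [1.9, 15.9, 16.1]
opening: 0.0558
chute [-0.0338  0.0694] tipz 0.0258 F [ 1.9 15.9 16.1] open 0.0558 t 5.6333
[0.03, -0.1392, 0.0077] [0.0013, 0.0024, 0.0014]
```

```bash
python3 -m handwheel '[[[0,-0.02,0],[0,0,0]],[[0,-0.04,0],[0,0,0]],[[0,-0.06,0],[0,0,0]],[[0,-0.08,0],[0,0,0]],[[0,-0.1,0],[0,0,0]]]';python3 -c "
from h import *
rel(-.0395,.0415,.024)"
```

```text
clock: 6.05
tool_pos: [0.5204, 0.0359, 0.0395]
orientation: [179.6, 0.8, 178.7]
force: [1.3, 15.1, 15.5]
opening: 0.0555
chute [-0.0342  0.0488] tipz 0.0255 F [ 1.3 15.1 15.5] open 0.0555 t 6.05
[0.0268, -0.0362, 0.0067] [0.0011, 0.0022, 0.0014]
```

```bash
python3 -m handwheel '[[[0,-0.008,0],[0,0,0]],[[0,-0.016,0],[0,0,0]],[[0,-0.023,0],[0,0,0]],[[0,-0.03,0],[0,0,0]],[[0,-0.035,0],[0,0,0]]]';python3 -c "
from h import *
rel(-.0395,.0415,.024)"
```

```text
clock: 6.47
tool_pos: [0.5202, 0.0303, 0.0395]
orientation: [179.5, 0.8, 178.7]
force: [-4.2, 31.1, 17.2]
opening: 0.0556
chute [-0.0342  0.0432] tipz 0.0255 F [-4.2 31.1 17.2] open 0.0556 t 6.4667
[0.0269, -0.0085, 0.0069] [0.0014, 0.0024, 0.0014]
```

```bash
python3 -m handwheel '[[[0,-0.005,0],[0,0,0]],[[0,-0.01,0],[0,0,0]],[[0,-0.01,0],[0,0,0]]]';python3 -c "
from h import *
rel(-.0395,.0415,.024)"
```

```text
clock: 6.72
tool_pos: [0.5204, 0.0301, 0.0395]
orientation: [179.4, 0.9, 178.7]
force: [-5.1, 36.0, 15.5]
opening: 0.0556
chute [-0.034  0.043] tipz 0.0255 F [-5.1 36.  15.5] open 0.0556 t 6.7167
[0.0275, -0.0074, 0.007] [0.0016, 0.0025, 0.0016]
```

Stalled against the stop: the force rose to 36 N with no more travel. I'll back off while still holding the bar, and check.

```bash
python3 -m handwheel '[[[0,0.02,0],[0,0,0]],[[0,0.04,0],[0,0,0]],[[0,0.06,0],[0,0,0]],[[0,0.07,0],[0,0,0]],[[0,0.07,0],[0,0,0]]]';python3 - <<'E'
from h import *
from plant import *
rel(-.0395,.0415,.024)
a=[]
for n in ("side","top","wrist"):
    s=snapshot(n);np.savez(n+"5.npz",**s);a.append(s["color"][:,:,::-1])
cv2.imwrite("pics/c5.png",np.hstack([cv2.resize(a[0][180:310,250:400],(400,350),interpolation=2),cv2.resize(a[1][210:310,260:410],(400,350),interpolation=2)]))
cv2.imwrite("pics/w5.png",a[2])
E
```

```text
clock: 7.13
tool_pos: [0.5162, 0.0373, 0.0375]
orientation: [179.9, 0.3, 178.6]
force: [1.8, -3.6, 7.8]
opening: 0.0554
chute [-0.0385  0.05  ] tipz 0.0235 F [ 1.8 -3.6  7.8] open 0.0554 t 7.1333
[0.0055, -0.0427, -0.0024] [0.0002, 0.0008, 0.0012]
```

View pics/c5.png

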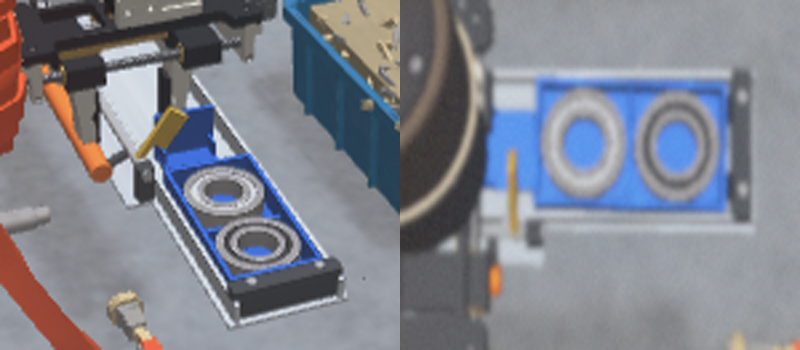

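View pics/w5.png

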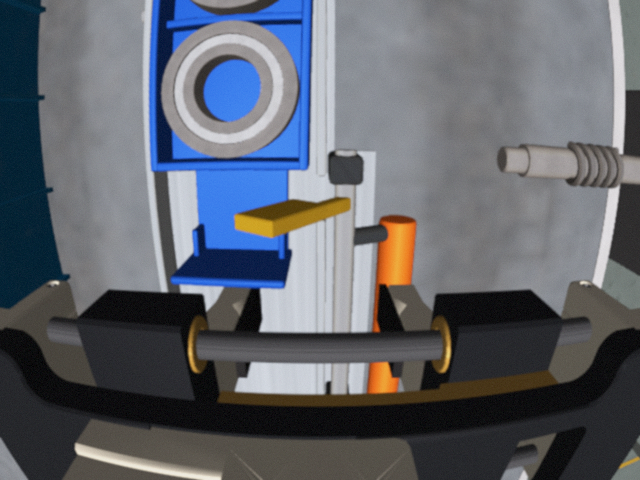

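The tray front is at the end stop, the gate is up behind the box over the tongue, and the finger is clear of the plate at (233,283). Now to measure home.

Run:
```python
from h import *
s=ld("wrist5.npz")
for n,uv,z in (("plate rear L",(174,284),.045),("plate rear R",(289,284),.045),("box rear L",(152,168),.025),("box rear R",(306,167),.025)):
    print(n,chute(wcast(s,uv,z)[0]).round(4))
s=ld("top5.npz");H=hsv(s);m=(H[...,0]>105)&(H[...,0]<125)&(H[...,1]>120)&(H[...,2]>80)
for r in (240,250,260):
    u=np.nonzero(m[r,340:400])[0]+340; print('front',r,u.max(),chute(cast(s,(u.max()+.5,r),.024)[0]).round(4))
```

```text
plate rear L [0.0239 0.0325]
plate rear R [-0.026   0.0309]
box rear L [ 0.0381 -0.015 ]
box rear R [-0.0322 -0.0139]
front 240 382 [ 0.0228 -0.1554]
front 250 381 [ 0.003  -0.1534]
front 260 382 [-0.0167 -0.1553]
```

The tray is home: plate at +32 mm, box rear at −14.5 mm, front at about −154.5 mm. I'll release the bar gently, straight up.

```bash
python3 -m handwheel '[[[0,0,-0.015],[0,0,0]],[[0,0,-0.03],[0,0,0]],[[0,0,-0.05],[0,0,0]],[[0,0,-0.07],[0,0,0]],[[0,0,-0.09],[0,0,0]]]'; python3 -m handwheel '[[[0,0,-0.015],[0,0,0]],[[0,0,-0.03],[0,0,0]],[[0,0,-0.045],[0,0,0]],[[0,0,-0.065],[0,0,0]],[[0,0,-0.1],[0,0,0]]]'; python3 -m handwheel '[[[0,0.03,-0.08],[0,0,0]],[[0,0.08,-0.2],[0,0,0]],[[0,0.15,-0.35],[0,0,0]],[[0,0.25,-0.45],[0,0,0]],[[0,0.35,-0.5],[0,0,0]]]'; python3 -m handwheel '[[[0,0.15,0],[0,0,0]],[[0,0.35,0],[0,0,0]],[[0,0.5,0],[0,0,0]],[[0,0.6,0],[0,0,0]],[[0,0.6,0],[0,0,0]]]'
python3 - <<'E'
from h import *
from plant import *
a=[]
for n in ("side","top"):
    s=snapshot(n);np.savez(n+"6.npz",**s);a.append(s["color"][:,:,::-1])
cv2.imwrite("pics/c6.png",np.hstack([cv2.resize(a[0][150:310,220:400],(400,350),interpolation=2),cv2.resize(a[1][210:310,160:410],(400,350),interpolation=2)]))
s=ld("top6.npz");H=hsv(s);m=(H[...,0]>105)&(H[...,0]<125)&(H[...,1]>120)&(H[...,2]>80)
for r in (240,250,260):
    u=np.nonzero(m[r,340:400])[0]+340; print('front',r,u.max(),chute(cast(s,(u.max()+.5,r),.024)[0]).round(4))
s=ld("side6.npz");P=cloud(s);H=hsv(s);h,sa,v=[H[...,i].astype(int) for i in range(3)]
q=np.array([chute(p) for p in P.reshape(-1,3)]).reshape(480,640,2)
b=(h<22)&(h>8)&(sa>150)&(abs(q[...,0]+.075)<.02)&(q[...,1]>.01)&(q[...,1]<.2)&(P[...,2]<.06)
print('bar top',np.percentile(P[b][:,2],[50,90,97]).round(4))
print(get_obs()["force"])
E
```

```text
clock: 7.7
tool_pos: [0.5162, 0.0374, 0.0553]
orientation: [179.9, 0.3, 178.5]
force: [3.7, 0.1, 3.6]
opening: 0.0557
clock: 8.12
tool_pos: [0.5117, 0.0359, 0.0724]
orientation: [-179.9, -0.2, 178.4]
force: [-0.1, 0.7, -0.0]
opening: 0.0556
clock: 8.53
tool_pos: [0.5152, 0.1068, 0.1758]
orientation: [180.0, 0.1, 178.4]
force: [0.5, -0.9, 0.1]
opening: 0.0556
clock: 8.95
tool_pos: [0.5176, 0.2292, 0.1725]
orientation: [-179.9, -0.1, 178.6]
force: [0.6, 0.5, -0.2]
opening: 0.0553
front 240 382 [ 0.0228 -0.1554]
front 250 381 [ 0.003  -0.1534]
front 260 382 [-0.0167 -0.1553]
bar top [0.0497 0.0521 0.0526]
[-0.05936393  0.57258007 -0.17910369]
```

View pics/c6.png

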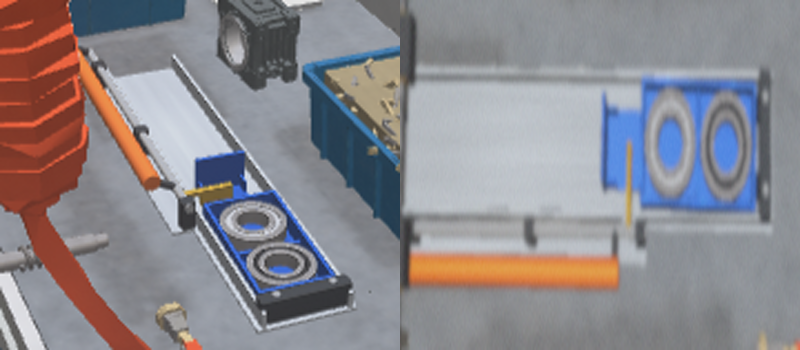

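The gate is shut between the box and the push plate, the tray is home, the bar is back up, and the arm is clear.

```bash
python3 -c "
from plant import *
print(close_job())"
```

```text
the job is handed in; nothing more can be done
None
```

The tray is fully home against the end stop, the gate has shut behind it, and the job is handed in at about 9 s of the 38 s allowed. One fingertip held the bar down, with the gate at about 0.9–1 rad. The other finger pushed the tray about 200 mm by its plate. I then backed off the plate, let the bar rise gently and moved the arm clear.

**Last checks:**
- **Tray home:** its front reads about −154 to −155 mm in the chute frame, where the stop face is at −154. While the bar was still held, the push plate read +32 mm and the rear of the box −14.5 mm, as expected for fully home. The front reading did not change after release.
- **Gate shut:** the top of the bar is back at its starting height of about 52 mm, and the last picture shows the gate down between the box and the push plate.
- **Robot clear:** the force on the tool is about zero. No contact with other objects was seen or felt.

**Forces:** the highest force I read was about 40 N in total, at the final press against the stop and applied by the fingertips. During the push the bar rose about 2 mm as the arm gave slightly. I commanded it down again, but it barely moved and the upward force rose from about 6 N to 17 N. The gate stayed well above the 0.65 rad needed to clear the tray.

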